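Gauge-sort the mounting bars on the microscope bench

TASK

Three aluminium mounting bars of different lengths lie among the things on the microscope bench. Sort them by length: slide each bar sideways, lying flat, under the steel bridge of the gauge pocket whose slot it just fits, and push it fully home against the back, one bar in each pocket. Leave everything else on the bench standing where it is.

Things in the scene. Friction and masses are not known exactly. Their poses are not given: they have to be found in the camera images.
- bar_short: Loose short bar of bare aluminium with dark steel end caps: 75 mm long, square section 24 x 24 mm, about 93 g, lying flat. Origin at the centre of its underside; its x axis runs along its length, z up.
- pocket_short: Fixed white gauge pocket of the short bar, 113 wide, 60 deep, 29 mm high: a slot open in front, 87 mm wide (its mouth flared by 6 mm x 45 deg at each end), 18 deep, bench-floored; a dark steel bridge 30 mm wide, 6 thick, underside 29 mm up, spans the slot's middle from the mouth back. Origin at bench level, mid-mouth (front face); x points straight into the slot, y along its width.
- home_short (a point): Where the short bar's origin lies when it is home: bench level, mid-slot, 6 mm past the mouth. The bar then lies along the pocket's y axis and stands 6 mm proud of the front face, so pushing fingers need not go under the bridge.
- bar_middle: Loose middle bar of bare aluminium with dark steel end caps: 105 mm long, square section 24 x 24 mm, about 131 g, lying flat. Origin at the centre of its underside; its x axis runs along its length, z up.
- pocket_middle: Fixed white gauge pocket of the middle bar, 143 wide, 60 deep, 29 mm high: a slot open in front, 117 mm wide (its mouth flared by 6 mm x 45 deg at each end), 18 deep, bench-floored; a dark steel bridge 30 mm wide, 6 thick, underside 29 mm up, spans the slot's middle from the mouth back. Origin at bench level, mid-mouth (front face); x points straight into the slot, y along its width.
- home_middle (a point): Where the middle bar's origin lies when it is home: bench level, mid-slot, 6 mm past the mouth. The bar then lies along the pocket's y axis and stands 6 mm proud of the front face, so pushing fingers need not go under the bridge.
- bar_long: Loose long bar of bare aluminium with dark steel end caps: 135 mm long, square section 24 x 24 mm, about 168 g, lying flat. Origin at the centre of its underside; its x axis runs along its length, z up.
- pocket_long: Fixed white gauge pocket of the long bar, 173 wide, 60 deep, 29 mm high: a slot open in front, 147 mm wide (its mouth flared by 6 mm x 45 deg at each end), 18 deep, bench-floored; a dark steel bridge 30 mm wide, 6 thick, underside 29 mm up, spans the slot's middle from the mouth back. Origin at bench level, mid-mouth (front face); x points straight into the slot, y along its width.
- home_long (a point): Where the long bar's origin lies when it is home: bench level, mid-slot, 6 mm past the mouth. The bar then lies along the pocket's y axis and stands 6 mm proud of the front face, so pushing fingers need not go under the bridge.
- objective_1: Loose steel microscope objective standing upright, 28 mm across, 46 mm high; a bystander. Origin at its underside.
- objective_2: Loose steel microscope objective standing upright, 28 mm across, 46 mm high; a bystander. Origin at its underside.
- oil_bottle: Loose amber bottle standing upright, 30 mm across, 62 mm high; a bystander. Origin at its underside.
- eyepiece: Loose black eyepiece standing upright, 34 mm across, 52 mm high; a bystander. Origin at its underside.
- slide_box: Loose grey slide box with white lid, 102 x 82 x 34 mm; a bystander. Origin at its underside.
- screwdriver: Loose screwdriver lying at the right-hand side, away from the bars, lying along y; a bystander.
- dish: Loose glass dish, 90 mm across, 20 mm high; a bystander. Origin at its underside.
There are look-alikes about, which are no part of the job. What is shaped like the bar_long but purple or turquoise is not meant.

How it is judged:
At the end, for the whole second after the job is handed in: Every bar lies flat in the pocket of its own length, its long axis along the slot within 0.1 rad, its centre within 8 mm of the slot's middle sideways and within 3.5 mm of fully home against the back stop, at rest and released (x of bar_short in the frame of pocket_short between 0.0025 and 0.01 m and y of bar_short in the frame of pocket_short between -0.008 and 0.008 m and angle between the x axis of bar_short and the y axis of pocket_short, either way round below 0.1 rad and height (world z) of bar_short between -0.003 and 0.005 m and linear speed of each of bar_short, bar_middle, bar_long below 0.01 m/s and x of bar_middle in the frame of pocket_middle between 0.0025 and 0.01 m and y of bar_middle in the frame of pocket_middle between -0.008 and 0.008 m and angle between the x axis of bar_middle and the y axis of pocket_middle, either way round below 0.1 rad and height (world z) of bar_middle between -0.003 and 0.005 m and x of bar_long in the frame of pocket_long between 0.0025 and 0.01 m and y of bar_long in the frame of pocket_long between -0.008 and 0.008 m and angle between the x axis of bar_long and the y axis of pocket_long, either way round below 0.1 rad and height (world z) of bar_long between -0.003 and 0.005 m); the robot touches nothing.
It fails at once if a bystander is pushed more than 25 mm from its place (distance of any of objective_1, objective_2, oil_bottle, eyepiece, slide_box, screwdriver, dish from where it was at the start of the episode above 0.025 m).
It fails at once if an objective, the bottle or the eyepiece is knocked over (angle between any of objective_1, objective_2, oil_bottle, eyepiece's own z axis and vertical above 0.6 rad).
It also fails if it takes over 72 s, if anything falls off the work surface, if the arm or the gripper's body presses on something with over 40 N, if the wrist force passes 120 N, or if a joint passes its speed limit or range.

ROBOT

A 6-joint arm with a two-finger parallel gripper is mounted at the origin on the work surface. World frame = base frame: x ahead of the robot, y to its left, z up, the work surface at z = 0. Lengths are in m, angles in rad, forces in N, time in s.
With the tool pointing down it reaches from about 0.35 to 0.975 m from the base axis. Payload 4.9 kg.
Tool frame: the origin (TCP) lies midway between the tips of the shut fingers; the grasp point (between the pads) lies 19 mm behind it; z points along the fingers, y is the line along which they close (so a half turn about z gives the same grasp; the last joint's range is limited). The gripper opens to 85 mm and grips with 20 to 120 N. Pads are 22 mm wide; open, the fingers measure 114 mm over their backs; the gripper's body (76 mm by 85 mm) begins 54 mm behind the grasp point. The pads swing forward as they close: fully open they stand 13 mm farther back than shut.
Start: joints at [1.133, 0.053, 1.613, -0, 1.476, -0.119], TCP at [0.196, 0.593, 0.231] pointing down, gripper open.
Joint ranges: [-3.01, 3.01], [-1.01, 2.22], [0.06, 2.58], [-1.02, 4.17], [0.09, 2.62], [-3.14, 3.14]. Speed limits (rad/s): [2.57, 2.57, 3.14, 3.14, 3.14, 3.14].

INTERFACE

Orientations are given as a rotation vector (axis times angle).
In Python, from station import env gives the robot as it stands. The module is installed in compiled form; this text tells all that it offers.
- The arm moves only by the tool move_arm, never from a script. Its argument "motion" is text: rows parted by semicolons, each of 6 numbers parted by spaces: the shift along the world's x, y, z as a fraction of full scale, then the turn, a rotation vector about the world's x, y, z as a fraction of full scale. In form: tx ty tz ax ay az; .... A call has 1 to 20 rows; each row is the pose to reach, as a shift and turn from the pose commanded when the call began; what a row does not reach only later rows make up. Full scale, the value 1, is 0.08 m for a shift and pi/4 rad for a turn. A row lasts 1/8 s, in which the tool goes at most 62.5 mm and 10.7 degrees, less where a joint would pass 70% of its speed; a pose out of reach is approached as far as the arm can. A call with a number of a shift or a turn outside -1 to 1 is refused whole. A call with a gripper value outside its range is refused whole. "fingers" is the finger opening in mm, from 0 to 85.4, set as the call begins (left out, the last holds). The fingers move at their own pace and stop on an object; the grip force is fixed at half the most. Time passes only in rows, so rows that repeat a pose let the fingers close. It gives the time, the measured TCP pose, the force, the opening and the grip force at its end, in the units of the state.
- env.read_state(): the state, without advancing time (a new reading comes with each control period).
- env.snapshot(name): name is "scene" or "top"; returns the picture (480x640x3 uint8, red, green, blue); there is no depth.
- env.camera_model(name): a dict with "K" (3x3 intrinsics, pixels), "view" (4x4, takes a point from world to camera coordinates). Camera axes: x right, y down, z forward; pixel columns grow to the right and rows downward; lengths in m; the calibration is good to about 2 mm. A picture is of the moment at which its call begins. camera_model takes no time and is no camera call.
- env.hand_in(): hands the job in; it is judged then, once.
Trained networks look in the newest picture that a camera, given by its name, has taken for a name from the list of things; names that differ only in an ending like _2 or _b are one class to them, and where a whole thing is asked for, a point or a joint stands for the part that bears it (a point fixed in the world has none). Each returns a list of dicts, best first, with "score" (0 to 1); they miss things now and then, are a little off and sometimes report something else, mostly with a low value. They report only what shows in the picture. A call takes as long as a camera call. They do not tell look-alikes from the thing itself.
- env.boxes_of(target, camera): "bbox" ([left, top, width, height] in pixels, round what is visible of it).
- env.masks_of(target, camera): "pixels" (480x640 bool, what is visible of it) and "bbox" ([left, top, width, height] in pixels, round what is visible of it).
- env.tip_of(target, camera): "at" ([row, column] in pixels: a listed point, or the origin of a listed thing).
The state is a dict: "t": time; "qpos": joint angles; "dq": joint speeds; "joint_efforts": joint torques, N m; "eef_pos": TCP position; "tcp_rot": TCP orientation; "force": force on the tool from outside, world axes, zero at the start; "ft_torque": the same for the moment, N m; "grip_width": finger opening in m; "finger_force": force on a finger pad.
Only numpy, scipy, OpenCV 4.12 (cv2) and the standard library are available. Lean on these libraries where they do the work, as an engineer would, in place of code of your own. Each camera call takes 0.05 s, during which the arm holds its last target. There are 200 camera calls.

## Working session

There is one attempt and no reset: what is moved stays moved. The work goes in short steps, Python scripts to look and compute and a tool call to move; the robot and the scene stay as the last step left them, time stands still between calls to the robot, and variables do not carry over. Pictures are saved under pics/ and viewed, at most 10 in all, crops included, and the job is handed in when it is done.

Besides the shell and the picture viewer there is one more tool, called after "Emit:" as name(argument=value, ...) on one line, values as JSON. move_arm: Moves the arm, as the interface text tells. Its arguments: {"type":"object","properties":{"motion":{"type":"string"},"fingers":{"type":"number"}},"required":["motion"]}

```bash
mkdir -p pics; cat > h.py <<'E'
from station import env
import numpy as np, cv2
def ray(cam,u,v,z):
    m=env.camera_model(cam);K=np.array(m["K"]);V=np.array(m["view"])
    R,t=V[:3,:3],V[:3,3];c=-R.T@t
    d=R.T@np.linalg.inv(K)@np.array([u,v,1.]);return c+d*(z-c[2])/d[2]
def proj(cam,p):
    m=env.camera_model(cam);q=np.array(m["view"])@np.append(p,1);q=np.array(m["K"])@q[:3];return q[:2]/q[2]
def snap(cam,n):
    im=env.snapshot(cam);cv2.imwrite(f"pics/{n}.png",im[:,:,::-1]);return im
E
python3 - <<'E'
from h import *
for c in("top","scene"):
    snap(c,c+"0");m=env.camera_model(c);V=np.array(m["view"]);print(c,np.round(-V[:3,:3].T@V[:3,3],3),np.array(m["K"])[0])
for t in("bar_short","bar_middle","bar_long","pocket_short","pocket_middle","pocket_long"):
    for o in env.masks_of(t,"top"):
        p=o["pixels"].astype(np.uint8);r=cv2.minAreaRect(cv2.findNonZero(p));z=.024 if t[0]=="b" else .029
        b=np.array([ray("top",*q,z)[:2] for q in cv2.boxPoints(r)]);e1=b[1]-b[0];e2=b[2]-b[1]
        print(t,round(o["score"],2),np.round(r[0]),b.mean(0).round(3),[(round(float(np.hypot(*e)),3),round(float(np.degrees(np.arctan2(e[1],e[0]))),1)) for e in(e1,e2)])
print({k:np.round(v,3) for k,v in env.read_state().items()})
E
```

```text
top [0.374 0.029 1.454] [523.50706969   0.         318.3134868 ]
scene [ 1.369 -0.39   0.602] [505.23908331   0.         318.2310522 ]
bar_short 0.64 [411. 280.] [ 0.438 -0.232] [(0.022, -7.5), (0.074, -96.5)]
bar_short 0.35 [162. 246.] [0.524 0.453] [(0.104, -2.3), (0.091, -94.6)]
bar_short 0.16 [318. 264.] [0.48  0.024] [(0.133, -15.2), (0.024, -105.4)]
bar_middle 0.82 [231. 266.] [0.473 0.262] [(0.106, -21.1), (0.032, -112.2)]
bar_long 0.86 [389. 145.] [ 0.818 -0.172] [(0.03, -35.8), (0.132, -127.4)]
bar_long 0.8 [388. 332.] [ 0.299 -0.166] [(0.134, -45.2), (0.03, -134.6)]
bar_long 0.71 [213. 326.] [0.308 0.305] [(0.135, -23.7), (0.027, -114.2)]
bar_long 0.64 [318. 264.] [0.481 0.024] [(0.134, -15.5), (0.026, -105.7)]
bar_long 0.57 [275. 311.] [0.352 0.137] [(0.025, -75.3), (0.131, -164.8)]
pocket_short 0.69 [255. 192.] [0.678 0.2  ] [(0.117, -89.3), (0.065, -178.8)]
pocket_short 0.2 [164. 185.] [0.694 0.451] [(0.086, -89.3), (0.085, -177.6)]
pocket_short 0.18 [366. 240.] [ 0.548 -0.107] [(0.027, -89.3), (0.03, 179.9)]
pocket_middle 0.97 [401. 198.] [ 0.664 -0.205] [(0.15, -88.2), (0.064, -179.7)]
pocket_middle 0.27 [366. 239.] [ 0.549 -0.106] [(0.03, -89.3), (0.033, 179.9)]
pocket_long 0.87 [328. 196.] [ 0.67  -0.002] [(0.172, -89.3), (0.059, -179.9)]
{'t': np.float64(0.4), 'qpos': array([ 1.133,  0.053,  1.613,  0.   ,  1.476, -0.119]), 'dq': array([-0.001, -0.001, -0.004,  0.001, -0.003, -0.   ]), 'joint_efforts': array([-0.0000e+00, -3.9304e+01, -3.6981e+01, -0.0000e+00,  2.0000e-03,
        0.0000e+00]), 'eef_pos': array([0.196, 0.593, 0.231]), 'tcp_rot': array([-0.499, -3.102,  0.   ]), 'force': array([-0.065, -0.651,  0.648]), 'ft_torque': array([0.025, 0.002, 0.017]), 'finger_force': np.float64(0.0), 'grip_width': np.float64(0.086)}
```

View pics/top0.png

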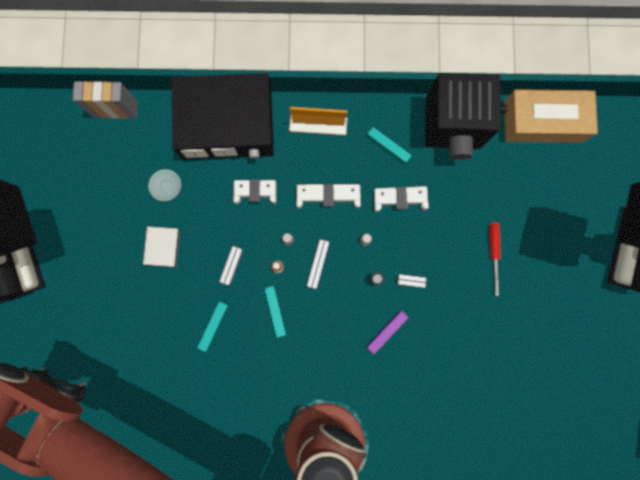

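View pics/scene0.png

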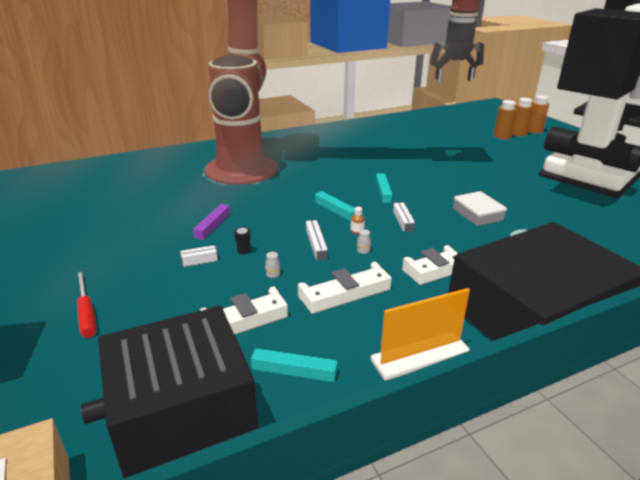

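```bash
python3 - <<'E'
from h import *
im=cv2.imread("pics/top0.png");c=im[170:310,215:440];cv2.imwrite("pics/crop.png",cv2.resize(c,None,fx=3.5,fy=3.5,interpolation=cv2.INTER_CUBIC))
for t in("bar_short","bar_middle","bar_long","pocket_short","pocket_middle","pocket_long","home_short","home_middle","home_long"):
    print(t,[(round(o["score"],2),np.round(o["at"],1),ray("top",o["at"][1],o["at"][0],0)[:2].round(4)) for o in env.tip_of(t,"top")[:5] if o["score"]>.3])
for t in("objective_1","oil_bottle","eyepiece"):
    print(t,[(round(o["score"],2),ray("top",o["at"][1],o["at"][0],0)[:2].round(3)) for o in env.tip_of(t,"top")[:3] if o["score"]>.3])
E
```

```text
bar_short [(0.7, array([278.3, 378. ]), array([ 0.4434, -0.1435])), (0.49, array([284.4, 411.4]), array([ 0.4275, -0.2361])), (0.45, array([240.3, 287.7]), array([0.5467, 0.1088]))]
bar_middle [(0.92, array([265. , 233.6]), array([0.4759, 0.2579]))]
bar_long [(0.85, array([144.5, 391.8]), array([ 0.8261, -0.1841])), (0.84, array([328.3, 211.3]), array([0.3016, 0.3137])), (0.8, array([332.8, 384.5]), array([ 0.2944, -0.161 ])), (0.77, array([264.9, 316.3]), array([0.4787, 0.0281])), (0.7, array([309. , 272.9]), array([0.3558, 0.1462]))]
pocket_short [(0.76, array([206.5, 255.6]), array([0.6415, 0.2009]))]
pocket_middle [(0.73, array([212.6, 400.2]), array([ 0.6289, -0.2066]))]
pocket_long [(0.91, array([207.5, 327.3]), array([ 0.641 , -0.0011]))]
home_short [(0.83, array([201.4, 253.7]), array([0.6561, 0.2066]))]
home_middle [(0.67, array([207.5, 401.4]), array([ 0.6435, -0.2101]))]
home_long [(0.74, array([205.5, 328.4]), array([ 0.6468, -0.0042]))]
objective_1 [(0.65, array([0.554, 0.109])), (0.45, array([ 0.549, -0.102]))]
oil_bottle [(0.62, array([0.647, 0.215])), (0.62, array([ 0.437, -0.132])), (0.46, array([0.466, 0.135]))]
eyepiece [(0.47, array([ 0.436, -0.136]))]
```

View pics/crop.png

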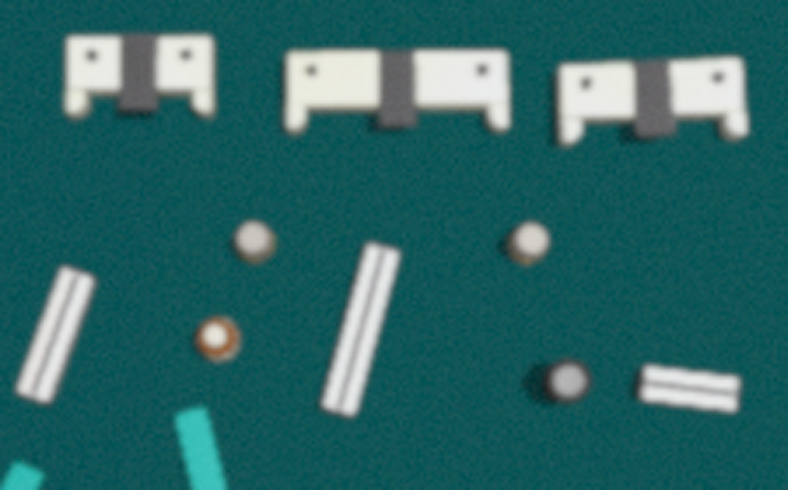

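The three silver bars with dark caps are at (231,266) middle, (318,264) long and (411,281) short. The purple bar (388,332) and the turquoise ones (213,326), (275,311) and (389,145) are look-alikes. The pocket mouths all face the robot. Next I fit the models to the silhouettes.

```bash
cat > fit.py <<'E'
from h import *
from scipy.optimize import minimize
S=8
def box(x0,x1,y0,y1,z0,z1): return np.array([[x,y,z] for x in(x0,x1) for y in(y0,y1) for z in(z0,z1)])
def model(name):
    L={"short":.075,"middle":.105,"long":.135}[name.split("_")[1]]
    if name[0]=="b": return [box(-L/2,L/2,-.012,.012,0,.024)]
    w=L+.038;s=L+.012
    return [box(.018,.06,-w/2,w/2,0,.029),box(0,.06,-.015,.015,.029,.035),box(.006,.018,s/2,w/2,0,.029),box(.006,.018,-w/2,-s/2,0,.029),
            box(0,.018,s/2+.004,w/2,0,.029),box(0,.018,-w/2,-s/2-.004,0,.029)]
def fit(im,name,x,y,a,cam="top"):
    g=np.array(im,float);diff=g-np.median(g[180:320,200:440].reshape(-1,3),0)
    c=proj(cam,[x,y,.015]).astype(int);r=45;ox,oy=c-r
    sat=g[...,0]  # red: low on bench
    m=(cv2.resize(np.clip((sat[oy:oy+2*r,ox:ox+2*r]-12)/(55-12),0,1),None,fx=S,fy=S,interpolation=cv2.INTER_LINEAR)) 
    M=env.camera_model(cam);K=np.array(M["K"]);V=np.array(M["view"])
    B=model(name)
    def render(p):
        R=np.array([[np.cos(p[2]),-np.sin(p[2]),0],[np.sin(p[2]),np.cos(p[2]),0],[0,0,1]])
        o=np.zeros((2*r*S,2*r*S),np.float32)
        for b in B:
            q=(b@R.T+[p[0],p[1],0])@V[:3,:3].T+V[:3,3];q=q@K.T;q=q[:,:2]/q[:,2:]
            q=((q-[ox,oy]+.5)*S-.5)
            cv2.fillConvexPoly(o,cv2.convexHull((q*16).astype(np.int32)),1.,shift=4)
        return cv2.GaussianBlur(o,(0,0),S*.7)
    # keep only connected area near prediction
    near=cv2.dilate(render([x,y,a]),np.ones((S*7,S*7)))>.05
    m=m*near
    f=lambda p:np.abs(render(p/[100,100,20])-m).sum()/S**2
    s=np.array([100,100,20.]);p0=np.array([x,y,a])*s
    R=min((minimize(f,p0+d,method="Nelder-Mead",options=dict(initial_simplex=p0+d+np.array([[0,0,0],[.6,0,0],[0,.6,0],[0,0,1.2]]),xatol=.01,fatol=.05)) for d in([0,0,0],[.4,-.4,.5],[-.4,.4,-.5])),key=lambda r:r.fun)
    return R.x/s,R.fun,m.sum()/S**2
E
python3 - <<'E'
from fit import *
im=snap("top","top1")
for n,x,y,a in(("bar_short",.436,-.231,83),("bar_middle",.473,.26,-21),("bar_long",.48,.025,-15.4),("pocket_short",.645,.2,0),("pocket_middle",.632,-.205,2),("pocket_long",.64,-.002,0)):
    p,f,A=fit(im,n,x,y,np.radians(a));print(n,p[:2].round(4),round(np.degrees(p[2]),1),round(f,1),round(A))
E
```

```text
bar_short [ 0.4372 -0.2342] 74.5 146.1 424
bar_middle [0.4755 0.2677] -18.8 200.8 602
bar_long [0.4805 0.0253] -19.1 272.8 721
pocket_short [0.6516 0.2042] -2.3 262.3 1096
pocket_middle [ 0.636  -0.2095] 0.7 304.7 1330
pocket_long [ 0.6413 -0.0039] 0.7 357.7 1542
```

```bash
python3 - <<'E'
from fit import *
im=cv2.imread("pics/top1.png")[:,:,::-1]
print(im[262:268,305:332,0]); print(im[205:215:3,385:418:2,0])
E
```

```text
[[ 17  10  19  15  17  23  32  77 146 202 224 224 205 182 198 223 228 211
  163  88  34  24  24  25  11  12  21]
 [ 16   9   9   5  20  24  37  97 167 214 228 221 198 186 206 225 226 204
  145  69  18  14  19  13  20  11  19]
 [ 16  18  10   4   9  23  48 112 181 218 229 215 189 185 215 227 220 190
  129  56  17  25  18  15  16  14  18]
 [ 14  17  27   8  18  19  68 130 193 222 227 211 183 191 218 227 214 173
  103  43  10  14  23  21   5  10  18]
 [ 16  21  15  14  15  34  78 153 204 224 223 200 178 199 224 227 210 158
   79  26  15  18  12  15  17  11   8]
 [ 13  19  11   9   5  38 101 170 213 227 217 189 180 209 228 227 202 144
   66  23  17   6  13  10  13  15   8]]
[[ 74  71  61  62  57  59 100 104 104 104 105  96  42  33  35  31  25]
 [ 15  19   9   7   6  19  65  80  77  78  70  59  22   0  19  24  11]
 [ 16  19  15  10  11  18  10  20  15  25  21  19  10  26  16  11  11]
 [ 14   8  14  16  23  17   9  10  15  12  15   8  17   0   7  21   1]]
```

```bash
sed -i 's|(sat\[oy:oy+2\*r,ox:ox+2\*r\]-12)/(55-12)|(sat[oy:oy+2*r,ox:ox+2*r]-20)/(180 if name[0]=="b" else 110)|; s/S\*\.7/S*.9/' fit.py
cat > m.py <<'E'
from fit import *
im=snap("top","top2")
big=cv2.resize(im[170:310,215:440][:,:,::-1],None,fx=3.5,fy=3.5,interpolation=cv2.INTER_CUBIC)
for n,x,y,a in(("bar_short",.436,-.231,83),("bar_middle",.473,.26,-21),("bar_long",.48,.025,-15.4),("pocket_short",.645,.2,0),("pocket_middle",.632,-.205,2),("pocket_long",.64,-.002,0)):
    p,f,A=fit(im,n,x,y,np.radians(a));print(n,p[:2].round(4),round(np.degrees(p[2]),1),round(f,1),round(A))
    c,s=np.cos(p[2]),np.sin(p[2])
    for b in model(n):
        t=b[b[:,2]==b[:,2].max()][[0,1,3,2]];q=[((proj("top",[p[0]+c*v[0]-s*v[1],p[1]+s*v[0]+c*v[1],v[2]])-[215,170]+.5)*3.5-.5) for v in t]
        cv2.polylines(big,[np.array(q).astype(np.int32)],True,(0,0,255))
cv2.imwrite("pics/ov.png",big)
E
python3 m.py
```

```text
bar_short [ 0.4376 -0.2347] 81.1 46.5 299
bar_middle [0.4745 0.2648] -18.6 43.7 433
bar_long [0.4812 0.0248] -15.3 100.2 533
pocket_short [0.6524 0.2019] 1.2 158.3 877
pocket_middle [ 0.6359 -0.2067] 2.7 164.4 1092
pocket_long [ 0.6422 -0.0028] 0.9 206.4 1284
```

View pics/ov.png

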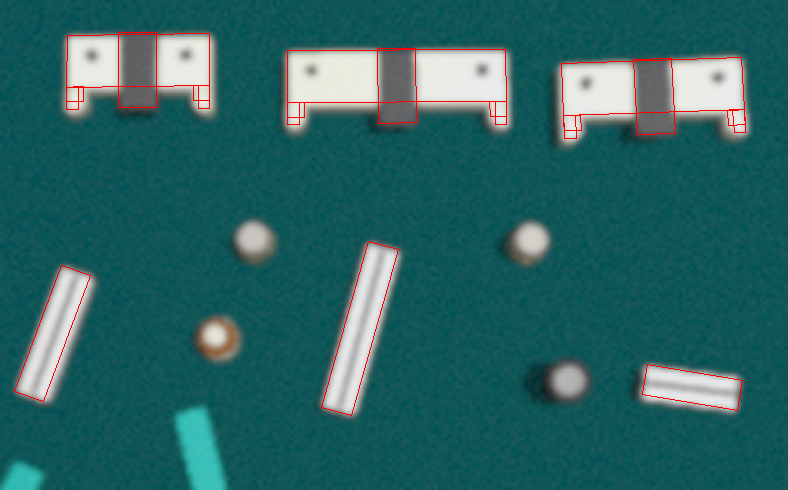

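Emit:
move_arm(motion="0.35 -0.41 0 0 0 0; 0.7 -0.82 0 0 0 0", fingers=60)

```text
t: 1.35
eef_pos: [0.2522, 0.5273, 0.2313]
tcp_rot: [0.497, 3.102, 0.0]
force: [0.7, 0.3, -0.3]
grip_width: 0.06
finger_force: 0.0
```

Emit:
move_arm(motion="0.35 -0.41 0 0 0 0; 0.7 -0.82 0 0 0 0")

```text
t: 1.6
eef_pos: [0.3086, 0.4612, 0.2315]
tcp_rot: [0.498, 3.102, 0.0]
force: [0.2, 0.5, 0.1]
grip_width: 0.0602
finger_force: 0.0
```

Emit:
move_arm(motion="0.35 -0.41 0 0 0 0; 0.7 -0.82 0 0 0 0")

```text
t: 1.85
eef_pos: [0.3647, 0.3956, 0.2315]
tcp_rot: [0.498, 3.101, 0.001]
force: [0.3, -0.4, -0.5]
grip_width: 0.0601
finger_force: 0.0
```

Emit:
move_arm(motion="0.35 -0.41 -0.3 0 0 0; 0.7 -0.82 -0.7 0 0 0")

```text
t: 2.1
eef_pos: [0.4215, 0.3304, 0.1762]
tcp_rot: [0.498, 3.099, 0.004]
force: [-0.5, 0.9, 0.4]
grip_width: 0.0597
finger_force: 0.0
```

Emit:
move_arm(motion="0.35 -0.41 -0.45 0 0 0; 0.7 -0.82 -0.9 0 0 0; 0.7 -0.82 -0.9 0 0 0; 0.7 -0.82 -0.9 0 0 0")

```text
t: 2.6
eef_pos: [0.4761, 0.2658, 0.1039]
tcp_rot: [0.499, 3.101, 0.001]
force: [-0.4, 0.4, 0.3]
grip_width: 0.0601
finger_force: 0.0
```

Emit:
move_arm(motion="0 -0.01 -0.4 0 0 0; -0.01 -0.02 -0.8 0 0 0")

```text
t: 2.85
eef_pos: [0.4764, 0.2658, 0.0413]
tcp_rot: [0.495, 3.098, 0.005]
force: [-0.7, -0.0, 0.1]
grip_width: 0.0599
finger_force: 0.0
```

Emit:
move_arm(motion="0 0 -0.21 0 0 0; 0 0 -0.42 0 0 0; 0 0 -0.42 0 0 0")

```text
t: 3.22
eef_pos: [0.4745, 0.264, 0.0051]
tcp_rot: [-0.498, -3.101, 0.001]
force: [0.3, -0.3, 0.4]
grip_width: 0.0598
finger_force: 0.0
```

Emit:
move_arm(motion="0 0 0 0 0 0; 0 0 0 0 0 0; 0 0 0 0 0 0; 0 0 0 0 0 0; 0 0 0 0 0 0", fingers=0)

```text
t: 3.85
eef_pos: [0.4763, 0.2643, 0.0072]
tcp_rot: [0.498, 3.1, 0.002]
force: [-0.5, -0.8, 5.6]
grip_width: 0.0225
finger_force: 61.7
```

Emit:
move_arm(motion="0 0 0.4 0 0 0; 0 0 0.8 0 0 0; 0 0 1 0 0 0")

```text
t: 4.22
eef_pos: [0.4757, 0.2641, 0.0872]
tcp_rot: [0.498, 3.1, 0.002]
force: [-0.2, 0.1, -1.4]
grip_width: 0.0223
finger_force: 61.0
```

Emit:
move_arm(motion="0.12 -0.49 0.25 0 0 -0.12; 0.235 -0.987 0.5 0 0 -0.255")

```text
t: 4.47
eef_pos: [0.4932, 0.1842, 0.1253]
tcp_rot: [-0.809, -3.034, 0.001]
force: [0.4, 0.5, -1.9]
grip_width: 0.0227
finger_force: 61.0
```

Emit:
move_arm(motion="0.12 -0.49 0 0 0 -0.12; 0.235 -0.987 0 0 0 -0.255")

```text
t: 4.72
eef_pos: [0.5124, 0.1047, 0.1252]
tcp_rot: [-1.11, -2.938, 0.0]
force: [0.9, -0.8, -1.1]
grip_width: 0.0221
finger_force: 61.0
```

Emit:
move_arm(motion="0.12 -0.49 0 0 0 -0.12; 0.235 -0.987 0 0 0 -0.255")

```text
t: 4.97
eef_pos: [0.5309, 0.0258, 0.1247]
tcp_rot: [-1.398, -2.812, 0.001]
force: [0.5, 0.6, -1.6]
grip_width: 0.0227
finger_force: 61.0
```

Emit:
move_arm(motion="0.12 -0.49 0 0 0 -0.12; 0.235 -0.987 0 0 0 -0.255")

```text
t: 5.22
eef_pos: [0.5498, -0.0531, 0.1246]
tcp_rot: [-1.673, -2.657, 0.001]
force: [-0.1, 0.8, -0.4]
grip_width: 0.0226
finger_force: 61.0
```

Emit:
move_arm(motion="0.12 -0.49 0 0 0 -0.12; 0.235 -0.987 0 0 0 -0.255")

```text
t: 5.48
eef_pos: [0.5686, -0.132, 0.1245]
tcp_rot: [-1.93, -2.477, 0.001]
force: [0.2, 0.4, -1.1]
grip_width: 0.0225
finger_force: 61.0
```

Emit:
move_arm(motion="0.12 -0.49 0 0 0 -0.12; 0.235 -0.987 0 0 0 -0.255; 0.235 -0.987 0 0 0 -0.255; 0.235 -0.987 0 0 0 -0.255")

```text
t: 5.98
eef_pos: [0.5872, -0.2093, 0.1245]
tcp_rot: [-2.163, -2.275, 0.0]
force: [-0.4, -0.5, -2.2]
grip_width: 0.0221
finger_force: 61.0
```

```bash
python3 - <<'E'
from h import *
from scipy.spatial.transform import Rotation as R
s=env.read_state();y=R.from_rotvec(s["tcp_rot"]).as_matrix()[:,1];print(s["t"],s["eef_pos"],np.degrees(np.arctan2(y[1],y[0])),s["grip_width"],s["qpos"])
snap("scene","s1")
E
```

```text
5.975 [ 0.58715931 -0.2093011   0.12454637] 2.902215454376982 0.02212477360463213 [-4.61915609e-01  1.36290525e-01  1.70715359e+00  4.05417462e-04
  1.30041010e+00 -5.12676265e-01]
```

View pics/s1.png

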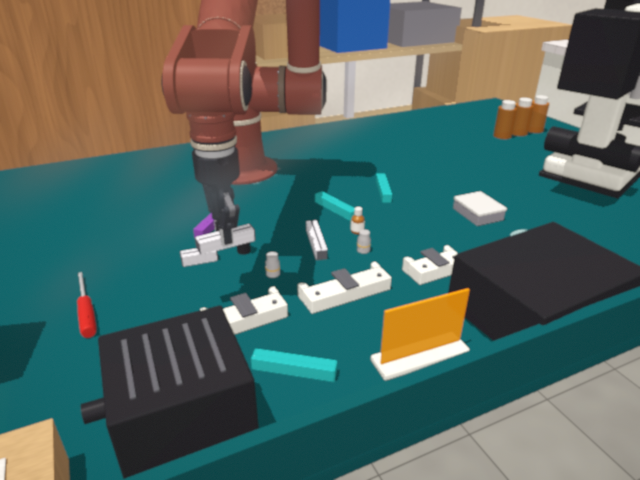

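Emit:
move_arm(motion="0 0 -0.5 0 0 0; 0 0 -1 0 0 0")

```text
t: 6.28
eef_pos: [0.5882, -0.2087, 0.0455]
tcp_rot: [2.162, 2.278, 0.001]
force: [0.2, -0.5, -0.6]
grip_width: 0.0226
finger_force: 61.0
```

Emit:
move_arm(motion="0 0 -0.23 0 0 0; 0 0 -0.4 0 0 0; 0 0 -0.46 0 0 0; 0 0 -0.46 0 0 0")

```text
t: 6.78
eef_pos: [0.5885, -0.2101, 0.0098]
tcp_rot: [2.164, 2.276, 0.001]
force: [0.1, 0.5, -0.3]
grip_width: 0.0222
finger_force: 61.0
```

Emit:
move_arm(motion="0 0 0 0 0 0; 0 0 0 0 0 0; 0 0 0 0 0 0; 0 0 0.35 0 0 0; 0 0 0.7 0 0 0; -0.1 0 0.7 0 0 0.22; -0.2 0 0.7 0 0 0.45; -0.3 0 0.7 0 0 0.67; -0.4 -0.02 0.7 0 0 0.9; -0.4 -0.02 0.7 0 0 1", fingers=40)

```text
t: 8.02
eef_pos: [0.5554, -0.2116, 0.065]
tcp_rot: [-1.125, -2.933, 0.0]
force: [0.8, -0.2, -1.0]
grip_width: 0.0402
finger_force: 0.0
```

Emit:
move_arm(motion="0 0 0 0 0 0.2; 0 0 0 0 0 0.4; 0 0 0 0 0 0.6; 0 0 0 0 0 0.8; 0 0 0 0 0 0.995; 0 0 -0.3 0 0 0.995; 0 0 -0.65 0 0 0.995; 0 0 -0.65 0 0 0.995")

```text
t: 9.02
eef_pos: [0.5538, -0.2104, 0.0104]
tcp_rot: [0.073, -3.136, -0.004]
force: [-0.2, 1.0, -0.5]
grip_width: 0.0399
finger_force: 0.0
```

```bash
cat > q.py <<'E'
from fit import *
import sys
from scipy.spatial.transform import Rotation as R
s=env.read_state();y=R.from_rotvec(s["tcp_rot"]).as_matrix()[:,1];print(s["t"],s["eef_pos"].round(4),np.degrees(np.arctan2(y[1],y[0])).round(1),s["grip_width"],s["qpos"].round(2),s["force"].round(1))
if len(sys.argv)>1:
    im=snap("top",sys.argv[1]);n,x,y,a=sys.argv[2],*map(float,sys.argv[3:6])
    p,f,A=fit(im,n,x,y,np.radians(a));print(n,p[:2].round(4),round(np.degrees(p[2]),1),round(f,1),round(A))
E
python3 q.py t3 bar_middle .588 -.209 92.7
```

```text
9.025 [ 0.5538 -0.2104  0.0104] 92.7 0.03987582828093136 [-0.49  0.22  1.83  0.    1.1  -2.11] [-0.2  1.  -0.5]
bar_middle [ 0.5957 -0.2154] 97.9 302.7 458
```

Emit:
move_arm(motion="0.1 0.005 0 0 0 0; 0.2 0.01 0 0 0 0; 0.3 0.015 0 0 0 0; 0.4 0.02 0 0 0 0; 0.5 0.025 0 0 0 0; 0.6 0.03 0 0 0 0; 0.7 0.035 0 0 0 0; 0.75 0.037 0 0 0 0; 0.75 0.037 0 0 0 0")

```text
t: 10.2
eef_pos: [0.6163, -0.2084, 0.0128]
tcp_rot: [-0.073, 3.14, 0.0]
force: [0.5, -0.0, 1.0]
grip_width: 0.0401
finger_force: 0.0
```

Emit:
move_arm(motion="0.03 0 0 0 0 0; 0.06 0 0 0 0 0; 0.06 0 0 0 0 0")

```text
t: 10.58
eef_pos: [0.6181, -0.2085, 0.0126]
tcp_rot: [0.074, -3.134, -0.001]
force: [-10.5, -0.8, 6.5]
grip_width: 0.04
finger_force: 4.9
```

Emit:
move_arm(motion="0.03 0 0 0 0 0; 0.03 0 0 0 0 0")

```text
t: 10.82
eef_pos: [0.6181, -0.2085, 0.0126]
tcp_rot: [0.074, -3.127, -0.003]
force: [-18.7, -0.3, 12.5]
grip_width: 0.0401
finger_force: 9.2
```

Emit:
move_arm(motion="-0.25 0 0 0 0 0; -0.5 0 0.2 0 0 0; -0.5 0 0.6 0 0 0; -0.5 0 1 0 0 0; -0.5 0 1 0 0 0")

```text
t: 11.45
eef_pos: [0.5855, -0.2097, 0.0968]
tcp_rot: [-0.072, 3.134, -0.005]
force: [0.7, 0.6, -0.4]
grip_width: 0.04
finger_force: 0.0
```

Emit:
move_arm(motion="-0.21 0.48 0.1 0 0 -0.07; -0.42 0.97 0.2 0 0 -0.133", fingers=60)

```text
t: 11.7
eef_pos: [0.5484, -0.13, 0.1074]
tcp_rot: [-0.096, -3.138, -0.002]
force: [-0.0, 0.9, 0.9]
grip_width: 0.06
finger_force: 0.0
```

Emit:
move_arm(motion="-0.21 0.48 0 0 0 -0.07; -0.42 0.97 0 0 0 -0.133")

```text
t: 11.95
eef_pos: [0.5146, -0.052, 0.1075]
tcp_rot: [-0.258, -3.13, -0.001]
force: [-0.7, -0.9, 0.1]
grip_width: 0.0599
finger_force: 0.0
```

Emit:
move_arm(motion="-0.21 0.48 0 0 0 -0.07; -0.42 0.97 0 0 0 -0.133; -0.42 0.97 0 0 0 -0.133; -0.42 0.97 0 0 0 -0.133")

```text
t: 12.45
eef_pos: [0.4821, 0.0241, 0.1082]
tcp_rot: [-0.417, -3.113, 0.001]
force: [-0.2, 0.0, 0.1]
grip_width: 0.0598
finger_force: 0.0
```

```bash
python3 q.py t4 bar_middle .64 -.207 92.7; python3 - <<'E'
from h import *
im=cv2.imread("pics/t4.png")
cv2.imwrite("pics/t4c.png",cv2.resize(im[170:310,215:440],None,fx=3.5,fy=3.5,interpolation=cv2.INTER_CUBIC))
E
```

```text
12.45 [0.4821 0.0241 0.1082] 74.7 0.05980596780446574 [-0.1  -0.18  2.05 -0.    1.28 -1.41] [-0.2  0.   0.1]
bar_middle [ 0.6426 -0.207 ] 91.9 282.8 601
```

View pics/t4c.png

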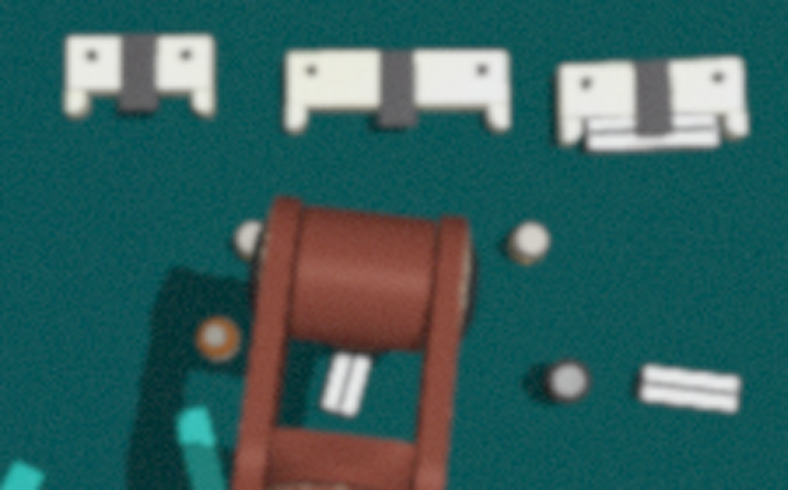

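Emit:
move_arm(motion="0 0 -0.4 0 0 0; 0 0 -0.8 0 0 0")

```text
t: 12.75
eef_pos: [0.4834, 0.0231, 0.0446]
tcp_rot: [0.42, 3.112, -0.0]
force: [-1.0, -1.3, 0.9]
grip_width: 0.0601
finger_force: 0.0
```

Emit:
move_arm(motion="0 0 -0.23 0 0 0; 0 0 -0.45 0 0 0; 0 0 -0.45 0 0 0")

```text
t: 13.12
eef_pos: [0.4813, 0.0238, 0.0074]
tcp_rot: [-0.419, -3.11, 0.0]
force: [-0.9, 0.5, -0.3]
grip_width: 0.0604
finger_force: 0.0
```

Emit:
move_arm(motion="0 0 0 0 0 0; 0 0 0 0 0 0; 0 0 0 0 0 0; 0 0 0 0 0 0; 0 0 0 0 0 0; 0 0 0.4 0 0 0; 0 0 0.8 0 0 0; 0 0 1 0 0 0", fingers=0)

```text
t: 14.12
eef_pos: [0.4827, 0.0243, 0.0902]
tcp_rot: [0.418, 3.112, 0.0]
force: [-0.2, -0.2, -2.9]
grip_width: 0.0218
finger_force: 61.1
```

Emit:
move_arm(motion="0.17 -0.04 0.4 0 0 -0.2; 0.35 -0.09 0.4 0 0 -0.41; 0.52 -0.13 0.4 0 0 -0.61; 0.7 -0.175 0.4 0 0 -0.82")

```text
t: 14.62
eef_pos: [0.5378, 0.0103, 0.1197]
tcp_rot: [-1.389, -2.816, 0.001]
force: [0.7, 0.0, -1.9]
grip_width: 0.0223
finger_force: 61.0
```

Emit:
move_arm(motion="0.17 -0.04 0 0 0 -0.2; 0.35 -0.09 0 0 0 -0.41; 0.52 -0.13 0 0 0 -0.61; 0.7 -0.175 0 0 0 -0.82; 0.7 -0.175 0 0 0 -0.82; 0.7 -0.175 0 0 0 -0.82")

```text
t: 15.38
eef_pos: [0.5933, -0.0035, 0.1199]
tcp_rot: [-2.2, -2.24, 0.002]
force: [0.0, 0.4, -1.7]
grip_width: 0.0224
finger_force: 61.0
```

```bash
python3 q.py
```

```text
15.375 [ 0.5933 -0.0035  0.1199] 1.0 0.02235767348015491 [-0.13  0.07  1.78  0.    1.29 -0.15] [ 0.   0.4 -1.7]
```

Emit:
move_arm(motion="0 0 -0.5 0 0 0; 0 0 -1 0 0 0")

```text
t: 15.62
eef_pos: [0.5942, -0.0035, 0.0406]
tcp_rot: [2.201, 2.24, 0.001]
force: [0.3, -0.4, -2.2]
grip_width: 0.0222
finger_force: 61.1
```

Emit:
move_arm(motion="0 0 -0.2 0 0 0; 0 0 -0.35 0 0 0; 0 0 -0.39 0 0 0; 0 0 -0.39 0 0 0")

```text
t: 16.12
eef_pos: [0.5955, -0.0038, 0.011]
tcp_rot: [2.202, 2.238, 0.003]
force: [0.2, 0.6, -1.2]
grip_width: 0.0221
finger_force: 61.0
```

Emit:
move_arm(motion="0 0 0 0 0 0; 0 0 0 0 0 0; 0 0 0 0 0 0; 0 0 0.35 0 0 0; 0 0 0.7 0 0 0; -0.1 0 0.7 0 0 0.22; -0.2 0 0.7 0 0 0.45; -0.3 0 0.7 0 0 0.67; -0.4 0 0.7 0 0 0.9; -0.4 0 0.7 0 0 1", fingers=40)

```text
t: 17.38
eef_pos: [0.5618, -0.0037, 0.0657]
tcp_rot: [-1.175, -2.914, 0.0]
force: [0.0, 0.2, 0.2]
grip_width: 0.0397
finger_force: 0.0
```

Emit:
move_arm(motion="0 0 0 0 0 0.2; 0 0 0 0 0 0.4; 0 0 0 0 0 0.6; 0 0 0 0 0 0.8; 0 0 0 0 0 1; 0 0 -0.3 0 0 1; 0 0 -0.65 0 0 1; 0 0 -0.65 0 0 1")

```text
t: 18.38
eef_pos: [0.5601, -0.0034, 0.0114]
tcp_rot: [0.025, -3.136, -0.001]
force: [-0.1, 0.2, -0.1]
grip_width: 0.0398
finger_force: 0.0
```

Emit:
move_arm(motion="0.1 0 0 0 0 0; 0.2 0 0 0 0 0; 0.3 0.005 0 0 0 0; 0.4 0.005 0 0 0 0; 0.5 0.005 0 0 0 0; 0.6 0.01 0 0 0 0; 0.7 0.01 0 0 0 0; 0.73 0.01 0 0 0 0; 0.73 0.01 0 0 0 0")

```text
t: 19.5
eef_pos: [0.6212, -0.0029, 0.0136]
tcp_rot: [-0.025, 3.14, -0.0]
force: [-0.4, -0.2, 0.7]
grip_width: 0.0399
finger_force: 0.0
```

Emit:
move_arm(motion="0.03 0 0 0 0 0; 0.06 0 0 0 0 0; 0.06 0 0 0 0 0")

```text
t: 19.88
eef_pos: [0.6235, -0.0029, 0.0134]
tcp_rot: [0.026, -3.136, -0.0]
force: [-8.7, -1.2, 6.1]
grip_width: 0.0402
finger_force: 4.1
```

Emit:
move_arm(motion="0.03 0 0 0 0 0; 0.03 0 0 0 0 0; -0.25 0 0 0 0 0; -0.5 0 0.2 0 0 0; -0.5 0 0.6 0 0 0; -0.5 0 1 0 0 0; -0.5 0 1 0 0 0")

```text
t: 20.75
eef_pos: [0.5883, -0.0032, 0.0975]
tcp_rot: [-0.025, 3.133, -0.002]
force: [1.2, -0.4, 0.6]
grip_width: 0.0399
finger_force: 0.0
```

Emit:
move_arm(motion="-0.15 -0.24 0.1 0 0 -0.18; -0.31 -0.48 0.2 0 0 -0.37; -0.46 -0.72 0.2 0 0 -0.55; -0.615 -0.965 0.2 0 0 -0.74", fingers=60)

```text
t: 21.25
eef_pos: [0.5354, -0.0805, 0.1083]
tcp_rot: [-0.883, -3.014, -0.0]
force: [-0.5, -1.6, -0.5]
grip_width: 0.0603
finger_force: 0.0
```

Emit:
move_arm(motion="-0.15 -0.24 0 0 0 -0.18; -0.31 -0.48 0 0 0 -0.37; -0.46 -0.72 0 0 0 -0.55; -0.615 -0.965 0 0 0 -0.74")

```text
t: 21.75
eef_pos: [0.4862, -0.1576, 0.1082]
tcp_rot: [-1.71, -2.634, 0.0]
force: [0.1, -0.0, 0.4]
grip_width: 0.0596
finger_force: 0.0
```

Emit:
move_arm(motion="-0.15 -0.24 0 0 0 -0.18; -0.31 -0.48 0 0 0 -0.37; -0.46 -0.72 0 0 0 -0.55; -0.615 -0.965 0 0 0 -0.74; -0.615 -0.965 0 0 0 -0.74; -0.615 -0.965 0 0 0 -0.74")

```text
t: 22.5
eef_pos: [0.4378, -0.234, 0.1089]
tcp_rot: [-2.386, -2.041, -0.0]
force: [0.3, -0.2, -0.2]
grip_width: 0.06
finger_force: 0.0
```

```bash
python3 q.py t5 bar_long .648 -.003 91; python3 - <<'E'
from h import *
im=cv2.imread("pics/t5.png")
cv2.imwrite("pics/t5c.png",cv2.resize(im[170:310,215:440],None,fx=3.5,fy=3.5,interpolation=cv2.INTER_CUBIC))
E
```

```text
22.5 [ 0.4378 -0.234   0.1089] -8.9 0.060003251239345134 [-0.64 -0.15  2.02  0.    1.27 -0.49] [ 0.3 -0.2 -0.2]
bar_long [0.6479 0.0008] 90.6 360.5 784
```

View pics/t5c.png

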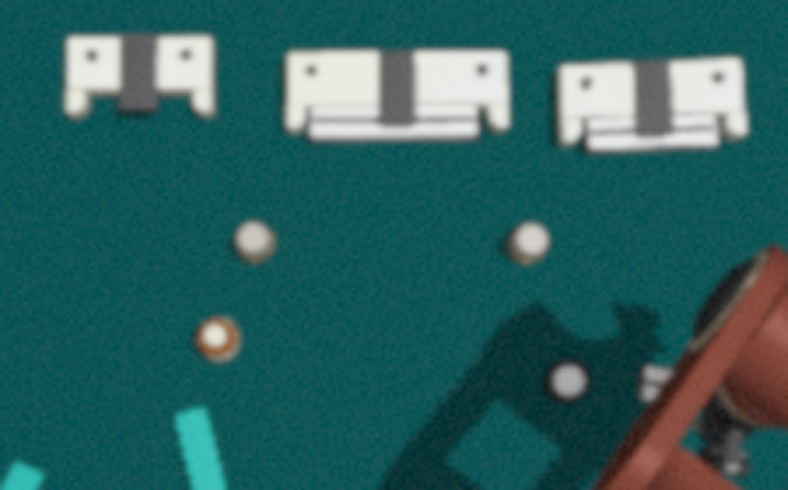

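Emit:
move_arm(motion="0 0 -0.4 0 0 0; 0 0 -0.8 0 0 0")

```text
t: 22.8
eef_pos: [0.4388, -0.2341, 0.0453]
tcp_rot: [2.385, 2.042, 0.001]
force: [0.2, -0.3, -0.8]
grip_width: 0.0601
finger_force: 0.0
```

Emit:
move_arm(motion="0 0 -0.23 0 0 0; 0 0 -0.45 0 0 0; 0 0 -0.45 0 0 0")

```text
t: 23.18
eef_pos: [0.4372, -0.2338, 0.0085]
tcp_rot: [-2.386, -2.039, 0.001]
force: [0.5, 0.8, 0.0]
grip_width: 0.0602
finger_force: 0.0
```

Emit:
move_arm(motion="0 0 0 0 0 0; 0 0 0 0 0 0; 0 0 0 0 0 0; 0 0 0 0 0 0; 0 0 0 0 0 0; 0 0 0.4 0 0 0; 0 0 0.8 0 0 0; 0 0 1 0 0 0", fingers=0)

```text
t: 24.18
eef_pos: [0.4384, -0.2349, 0.0912]
tcp_rot: [2.387, 2.039, 0.001]
force: [0.1, 0.7, -0.6]
grip_width: 0.0223
finger_force: 59.9
```

Emit:
move_arm(motion="0.17 0.45 0.4 0 0 0.02; 0.346 0.907 0.4 0 0 0.037")

```text
t: 24.42
eef_pos: [0.4672, -0.1621, 0.1242]
tcp_rot: [2.357, 2.071, 0.003]
force: [0.4, -0.5, -1.9]
grip_width: 0.0224
finger_force: 59.9
```

Emit:
move_arm(motion="0.17 0.45 0 0 0 0.02; 0.346 0.907 0 0 0 0.037")

```text
t: 24.68
eef_pos: [0.4929, -0.088, 0.1208]
tcp_rot: [-2.327, -2.108, 0.001]
force: [0.8, 0.2, -1.4]
grip_width: 0.0223
finger_force: 59.9
```

Emit:
move_arm(motion="0.17 0.45 0 0 0 0.02; 0.346 0.907 0 0 0 0.037")

```text
t: 24.92
eef_pos: [0.5205, -0.0155, 0.1207]
tcp_rot: [-2.296, -2.142, 0.002]
force: [0.8, 0.3, -1.4]
grip_width: 0.0225
finger_force: 59.8
```

Emit:
move_arm(motion="0.17 0.45 0 0 0 0.02; 0.346 0.907 0 0 0 0.037")

```text
t: 25.18
eef_pos: [0.5482, 0.057, 0.1206]
tcp_rot: [-2.265, -2.175, 0.002]
force: [0.9, -0.2, -0.9]
grip_width: 0.0225
finger_force: 59.8
```

Emit:
move_arm(motion="0.17 0.45 0 0 0 0.02; 0.346 0.907 0 0 0 0.037")

```text
t: 25.42
eef_pos: [0.5759, 0.1294, 0.1205]
tcp_rot: [-2.233, -2.208, 0.002]
force: [0.1, -0.3, -1.4]
grip_width: 0.0223
finger_force: 59.8
```

Emit:
move_arm(motion="0.17 0.45 0 0 0 0.02; 0.346 0.907 0 0 0 0.037; 0.346 0.907 0 0 0 0.037; 0.346 0.907 0 0 0 0.037")

```text
t: 25.92
eef_pos: [0.6031, 0.2003, 0.1205]
tcp_rot: [-2.201, -2.24, 0.003]
force: [-0.7, -0.1, -0.7]
grip_width: 0.0221
finger_force: 59.9
```

```bash
python3 q.py
```

```text
25.925 [0.6031 0.2003 0.1205] 1.0 0.022091010220944566 [ 0.2   0.17  1.68 -0.    1.3   0.19] [-0.7 -0.1 -0.7]
```

Emit:
move_arm(motion="0 0.01 -0.5 0 0 0; 0 0.02 -1 0 0 0")

```text
t: 26.18
eef_pos: [0.6041, 0.2012, 0.0413]
tcp_rot: [2.203, 2.238, 0.001]
force: [-0.2, 0.0, -1.8]
grip_width: 0.0225
finger_force: 60.0
```

Emit:
move_arm(motion="0 0 -0.2 0 0 0; 0 0 -0.35 0 0 0; 0 0 -0.39 0 0 0; 0 0 -0.39 0 0 0")

```text
t: 26.68
eef_pos: [0.6052, 0.2026, 0.0119]
tcp_rot: [2.201, 2.239, 0.004]
force: [0.4, 0.1, -1.9]
grip_width: 0.022
finger_force: 59.9
```

Emit:
move_arm(motion="0 0 0 0 0 0; 0 0 0 0 0 0; 0 0 0 0 0 0; 0 0 0.35 0 0 0; 0 0 0.7 0 0 0; -0.1 0 0.7 0 0 0.22; -0.2 0 0.7 0 0 0.45; -0.3 0 0.7 0 0 0.67; -0.4 0 0.7 0 0 0.9; -0.4 0 0.7 0 0 1", fingers=36)

```text
t: 27.92
eef_pos: [0.5714, 0.2025, 0.0665]
tcp_rot: [-1.172, -2.915, 0.0]
force: [-0.3, -0.3, 0.6]
grip_width: 0.0365
finger_force: 0.0
```

Emit:
move_arm(motion="0 0 0 0 0 0.2; 0 0 0 0 0 0.4; 0 0 0 0 0 0.6; 0 0 0 0 0 0.8; 0 0 0 0 0 1; 0 0 -0.3 0 0 1; 0 0 -0.65 0 0 1; 0 0 -0.65 0 0 1")

```text
t: 28.92
eef_pos: [0.5697, 0.202, 0.0119]
tcp_rot: [0.027, -3.136, 0.002]
force: [-1.2, -0.0, -0.1]
grip_width: 0.0361
finger_force: 0.0
```

Emit:
move_arm(motion="0.1 0 0 0 0 0; 0.2 0 0 0 0 0; 0.3 0.005 0 0 0 0; 0.4 0.005 0 0 0 0; 0.5 0.005 0 0 0 0; 0.6 0.01 0 0 0 0; 0.7 0.01 0 0 0 0; 0.73 0.01 0 0 0 0; 0.73 0.01 0 0 0 0")

```text
t: 30.05
eef_pos: [0.6307, 0.2032, 0.0144]
tcp_rot: [-0.027, 3.141, -0.0]
force: [0.5, 0.6, -0.4]
grip_width: 0.0357
finger_force: 0.0
```

Emit:
move_arm(motion="0.03 0 0 0 0 0; 0.06 0 0 0 0 0; 0.06 0 0 0 0 0")

```text
t: 30.42
eef_pos: [0.6333, 0.2032, 0.0142]
tcp_rot: [0.028, -3.136, 0.001]
force: [-6.5, -1.5, 5.0]
grip_width: 0.0357
finger_force: 3.5
```

Emit:
move_arm(motion="0.03 0 0 0 0 0; 0.03 0 0 0 0 0; 0.03 0 0 0 0 0")

```text
t: 30.8
eef_pos: [0.6334, 0.2032, 0.0142]
tcp_rot: [0.028, -3.131, 0.002]
force: [-14.9, -1.2, 10.7]
grip_width: 0.0359
finger_force: 7.5
```

Emit:
move_arm(motion="-0.25 0 0 0 0 0; -0.5 0 0.2 0 0 0; -0.5 0 0.6 0 0 0; -0.7 0 1 0 0 0; -1 0 1 0 0 0")

```text
t: 31.42
eef_pos: [0.5604, 0.2038, 0.0988]
tcp_rot: [-0.027, 3.133, 0.003]
force: [0.6, -0.0, -0.2]
grip_width: 0.0359
finger_force: 0.0
```

Emit:
move_arm(motion="-0.5 0 0.5 0 0 0; -1 0 0.8 0 0 0; -1 0 0.8 0 0 0")

```text
t: 31.8
eef_pos: [0.4775, 0.2039, 0.1613]
tcp_rot: [-0.029, 3.136, 0.002]
force: [1.4, -0.1, -0.8]
grip_width: 0.036
finger_force: 0.0
```

```bash
python3 q.py t6 bar_short .656 .2 91; python3 - <<'E'
from h import *
im=cv2.imread("pics/t6.png")
cv2.imwrite("pics/t6c.png",cv2.resize(im[170:310,215:440],None,fx=3.5,fy=3.5,interpolation=cv2.INTER_CUBIC))
E
```

```text
31.8 [0.4775 0.2039 0.1613] 91.1 0.03604704742260887 [ 0.26 -0.15  1.93 -0.    1.36 -1.33] [ 1.4 -0.1 -0.8]
bar_short [0.6584 0.2066] 91.0 222.1 439
```

View pics/t6c.png

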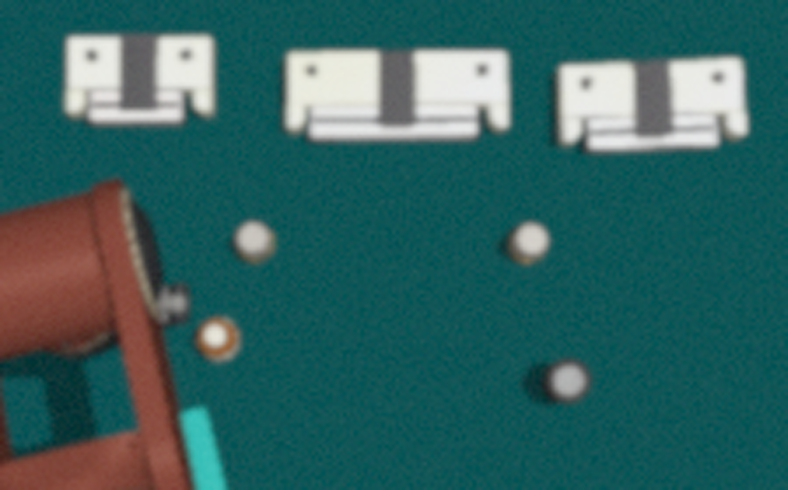

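All three bars sit home: short at (136,108), long at (394,123) and middle at (652,133) in the crop. Each is within about 3 mm of the slot's middle. The bystanders in view have not moved.

```bash
python3 -c "
from station import env
print(env.hand_in())"
```

```text
the job is handed in; nothing more can be done
None
```

The job is handed in: all three bars were pushed home against the back stops of their matching pockets by about 32 s on the robot clock, with no bystander seen moved in the last picture; the hand-in call returned no verdict.

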